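Shift the lathe's gear lever through its gate into green

TASK

Set the bench lathe to its green speed: with the fingertips, push the black-knobbed gear lever out of its middle slot, along the cross lane of the gate and fully home into the slot at the green disc. Only push the lever, never taking it between the fingers, do not force it against the gate, and do not put it into the slot of another colour on the way. Leave the wax tin, the turned spindle and the chisel where they are.

Things in the scene. Friction and masses are not known exactly. Their poses are not given: they have to be found in the camera images.
- gate_centre (a point): Centre of the gate's cross lane, on the bright metal plate's top face, 100 mm above the table. Axes of the gate: x along the slots, y along the lane, z up. The lathe is bolted down, at a new place and yaw each time. Lane: 16 mm wide, 66 mm long. Three slots cross it, at y = 0 and about +-25 mm, some 15 mm wide, reaching to x = +-32 mm. The four outer slot ends are marked by discs.
- gearbox: The lathe; origin on the table under the gate's centre, same axes. Grey box 170 x 170 mm, gate plate 132 x 132 x 8 mm on top. Solid islands with round noses (8 mm from the lane's centre line) part the slots: the lever changes slots only in the cross lane. On its +y side, from y = 95 mm on, stand headstock (172 mm high), chuck and wooden blank.
- lever_knob (a point): Centre of the black ball knob, 30 mm across; z along the stem. 170 mm above the table with the lever upright in mid-lane. In gate axes it travels to x = +-43 mm (slot ends, firm stops) and y = +-46 mm (lane ends, firm stops); home in a corner it is at 43, 44 mm, 157 mm above the table. It has about 5 mm of play along x in the lane, 4 mm along y in an outer slot.
- shift_lever: The gear lever: steel stem 10 mm thick, knob, about 120 g. Origin at its pivot, hidden in the box 80 mm below the plate's top, 150 mm from the knob's centre; z along the stem. It tilts both ways within the gate, takes about 1.5 to 3 N at the knob, has no spring or catch and stays where it is left. It starts part or all of the way into the middle slot's far (+x) half.
- disc_green: Green disc, 17 mm across, 2 mm thick, fixed on the gate plate just outside the end of one of the four corner slots, at +-43 mm in x and +-44 mm in y of the gate: straight below the knob's centre when the lever is fully home in that slot. Origin: centre of its underside. Marks the wanted slot; the discs change corners from start to start.
- disc_red: Red disc, 17 mm across, 2 mm thick, fixed on the gate plate just outside the end of one of the four corner slots, at +-43 mm in x and +-44 mm in y of the gate: straight below the knob's centre when the lever is fully home in that slot. Origin: centre of its underside. Not wanted.
- disc_yellow: Yellow disc, 17 mm across, 2 mm thick, fixed on the gate plate just outside the end of one of the four corner slots, at +-43 mm in x and +-44 mm in y of the gate: straight below the knob's centre when the lever is fully home in that slot. Origin: centre of its underside. Not wanted.
- disc_blue: Blue disc, 17 mm across, 2 mm thick, fixed on the gate plate just outside the end of one of the four corner slots, at +-43 mm in x and +-44 mm in y of the gate: straight below the knob's centre when the lever is fully home in that slot. Origin: centre of its underside. Not wanted.
- wax_tin_mid (a point): Middle of a loose brass wax tin with a red lid, 65 mm across and 52 mm high, standing on the table to the right of the speed-change box. To be left alone.
- spindle_mid (a point): Middle of a loose turned wooden spindle, 44 mm across the foot and 78 mm high, standing on the table in front of the box (robot side). To be left alone.
- chisel_mid (a point): Middle of a loose wood chisel with a dark square handle, 230 mm long, 24 mm wide, 22 mm high, lying on the table to the right of the tin. To be left alone.

How it is judged:
At the end, for the whole second after the job is handed in: The lever is home in the green slot: the knob's centre is within 10 mm, seen from above, of the green disc's centre (it travels 43 mm along the slot), the lever is at rest, and tin, spindle and chisel are within 20 mm of where they stood (horizontal distance between lever_knob and disc_green below 0.01 m and linear speed of shift_lever below 0.02 m/s and angular speed of shift_lever below 0.1 rad/s and distance of each of wax_tin_mid, spindle_mid, chisel_mid from where it was at the start of the episode below 0.02 m); the robot touches nothing.
It fails at once if the lever was put into the red, yellow or blue slot (knob within 15 mm of that disc, seen from above) (horizontal distance between lever_knob and disc_red below 0.015 m or horizontal distance between lever_knob and disc_yellow below 0.015 m or horizontal distance between lever_knob and disc_blue below 0.015 m).
It fails at once if the lever was taken between the fingers (grasp point on the knob's or stem's axis, within 9 mm) (x of the grasp point in the frame of lever_knob between -0.009 and 0.009 m and y of the grasp point in the frame of lever_knob between -0.009 and 0.009 m and z of the grasp point in the frame of lever_knob below 0.013 m).
It fails at once if the lever was forced (fingers press on it with more than 50 N) (contact force between the fingers and shift_lever above 50 N).
It fails at once if the wax tin, the spindle or the chisel was moved, lifted or knocked (more than 20 mm) (distance of any of wax_tin_mid, spindle_mid, chisel_mid from where it was at the start of the episode above 0.02 m).
It also fails if it takes over 45 s, if anything falls off the work surface, if the arm or the gripper's body presses on something with over 40 N, if the wrist force passes 120 N, or if a joint passes its speed limit or range.

ROBOT

A 6-joint arm with a two-finger parallel gripper is mounted at the origin on the work surface. World frame = base frame: x ahead of the robot, y to its left, z up, the work surface at z = 0. Lengths are in m, angles in rad, forces in N, time in s.
With the tool pointing down it reaches from about 0.35 to 0.775 m from the base axis. Payload 7.3 kg.
Tool frame: the origin (TCP) lies at the very end of the fingers, on their centre line; the grasp point (between the pads) lies 19 mm behind it; z points along the fingers, y is the line along which they close (so a half turn about z gives the same grasp; the last joint's range is limited). The gripper opens to 92 mm and grips with 3 to 60 N. Pads are 19 mm wide; open, the fingers measure 130 mm over their backs; the gripper's body (75 mm by 190 mm) begins 47 mm behind the grasp point.
Start: joints at [-1.393, 0.342, 1.524, -0, 1.275, -0.146], TCP at [0.167, -0.498, 0.227] pointing down, gripper open.
Joint ranges: [-2.53, 2.53], [-0.77, 2.02], [0.04, 2.7], [-1, 4.14], [0.28, 2.66], [-3.11, 3.11]. Speed limits (rad/s): [2.57, 2.57, 3.14, 3.14, 3.14, 3.14].

INTERFACE

Orientations are given as [roll, pitch, yaw] about the fixed x, y, z axes, in that order (R = Rz(yaw) Ry(pitch) Rx(roll)).
In Python, from cell import robot gives the robot as it stands. The module is installed in compiled form; this text tells all that it offers.
- The arm moves only by the tool arm_command, never from a script. Its argument "moves" is a list of rows, each a list of 3 entries, a list of its own where there are three numbers: the shift along the tool's x, y, z in m, then the turn, a rotation vector about the tool's x, y, z in rad, then the finger opening in m, from 0 to 0.0918. In form: [[[dx, dy, dz], [ax, ay, az], claw], ...]. A call has exactly 5 rows; each row is the pose to reach, as a shift and turn from the pose commanded when the call began, along the tool's axes at that moment; what a row does not reach only later rows make up. A row lasts 1/10 s, in which the tool goes at most 50 mm and 8.59 degrees, less where a joint would pass 70% of its speed; a pose out of reach is approached as far as the arm can. A call with a gripper value outside its range is refused whole. The fingers move at their own pace and stop on an object; "squeeze" is the grip in N (left out, the last holds). Time passes only in rows, so rows that repeat a pose let the fingers close, or fill a call up. It gives the time, the measured TCP pose, the force, the opening and the grip force at its end, in the units of the state.
- robot.observe(): the state, without advancing time (a new reading comes with each control period).
- robot.read_camera(name): name is "side" or "top" or "wrist"; returns the picture (420x560x3 uint8, red, green, blue); there is no depth.
- robot.camera_model(name): a dict with "fx", "fy", "cx", "cy" (pixels), "k1" (the pictures are not rectified: a ray, as slopes to the right and down, at radius r is drawn at 1 + k1 r^2 times it, then the intrinsics apply), "R" (3x3) and "t" (3): a world point X has camera coordinates R X + t. Camera axes: x right, y down, z forward; pixel columns grow to the right and rows downward; lengths in m; the calibration is good to about 2 mm. A picture is of the moment at which its call begins: read the wrist's pose just before it. camera_model takes no time and is no camera call; for the wrist camera it gives the pose at the moment of the call.
- robot.hand_in(): hands the job in; it is judged then, once.
The state is a dict: "time": time; "qpos": joint angles; "qvel": joint speeds; "joint_efforts": joint torques, N m; "tool_pos": TCP position; "tool_rot": TCP orientation; "contact_force": force on the tool from outside, world axes, zero at the start; "torque": the same for the moment, N m; "opening": finger opening in m; "grip_force": force on a finger pad.
Only numpy, scipy, OpenCV 4.12 (cv2) and the standard library are available. Lean on these libraries where they do the work, as an engineer would, in place of code of your own. Each camera call takes 0.05 s, during which the arm holds its last target. There are 200 camera calls.

## Working session

There is one attempt and no reset: what is moved stays moved. The work goes in short steps, Python scripts to look and compute and a tool call to move; the robot and the scene stay as the last step left them, time stands still between calls to the robot, and variables do not carry over. Pictures are saved under pics/ and viewed, at most 13 in all, crops included, and the job is handed in when it is done.

Besides the shell and the picture viewer there is one more tool, called after ">>>" as a command line: name --argument value ..., lists and objects as JSON in quotes. arm_command: Moves the arm, as the interface text tells. Its arguments: {"type":"object","properties":{"moves":{"type":"array"},"squeeze":{"type":"number"}},"required":["moves"]}

```bash
mkdir -p pics; cat > h.py <<'E'
import numpy as np, cv2
from cell import robot
from scipy.spatial.transform import Rotation as Rn
def ray(m,u,v):
    d=np.array([(u-m['cx'])/m['fx'],(v-m['cy'])/m['fy']]);s=d.copy()
    for _ in range(20): s=d/(1+m['k1']*(s@s))
    R=np.array(m['R']);t=np.array(m['t'])
    return -R.T@t, R.T@np.array([s[0],s[1],1])
def atz(m,u,v,z):
    o,d=ray(m,u,v); return o+d*(z-o[2])/d[2]
def proj(m,X):
    c=np.array(m['R'])@np.array(X)+np.array(m['t']);s=c[:2]/c[2];s=s*(1+m['k1']*(s@s))
    return np.array([m['fx']*s[0]+m['cx'],m['fy']*s[1]+m['cy']])
def snap(n,f):
    im=robot.read_camera(n);cv2.imwrite(f,im[:,:,::-1]);return im
E
python3 - <<'E'
from h import *
for n in ['top','side']:
    m=robot.camera_model(n); o,d=ray(m,280,210); print(n,o,d,m['fx'])
    snap(n,f'pics/{n}0.png')
print(robot.observe())
E
```

```text
top [ 0.49137706 -0.08546409  1.08754555] [ 0.07953123  0.01140341 -0.99684193] 499.27929517456425
side [0.30719924 0.46394112 0.58887597] [ 0.3440062  -0.69557164 -0.63080829] 438.754688905243
{'time': 0.1, 'qpos': array([-1.39303192e+00,  3.42677766e-01,  1.52489100e+00,  1.13091708e-05,
        1.27540877e+00, -1.45991612e-01]), 'qvel': array([-0.00036996, -0.00172424, -0.00177798,  0.00063928, -0.00130473,
        0.00026265]), 'joint_efforts': array([ 1.65162237e-03, -4.32004237e+01, -2.44692671e+01,  7.19272415e-02,
        5.25913434e-02, -5.30027239e-05]), 'tool_pos': array([ 0.16698386, -0.49736566,  0.22611228]), 'tool_rot': array([-3.14022407e+00, -2.12163872e-04,  3.23752578e-01]), 'contact_force': array([-0.00397567,  0.42459691,  0.28643938]), 'torque': array([ 0.02173389, -0.05305809, -0.026266  ]), 'grip_force': 0.0, 'opening': 0.09198941395465596}
```

View pics/top0.png

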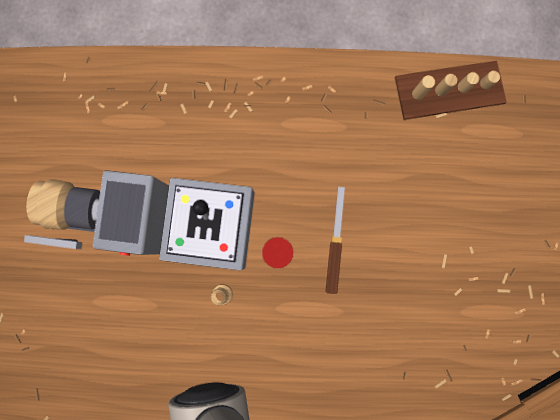

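View pics/side0.png

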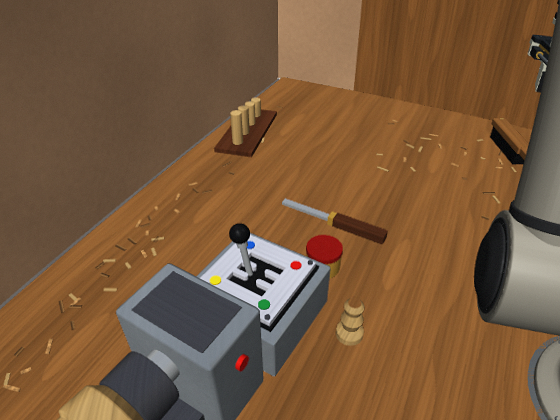

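The top view shows green at (180,242), yellow (185,199), blue (229,204), red (223,247), and the knob at (201,208). Green is therefore the −x, +y corner, beside the headstock.

```bash
python3 - <<'E'
from h import *
m=robot.camera_model('top'); im=cv2.imread('pics/top0.png')
hsv=cv2.cvtColor(im,cv2.COLOR_BGR2HSV)
P={}
for n,(u,v) in dict(g=(180,242),y=(185,199),b=(229,204),r=(223,247)).items():
    w=hsv[v-9:v+10,u-9:u+10]; k=(w[:,:,1]>120)&(w[:,:,2]>60); ys,xs=np.nonzero(k)
    P[n]=atz(m,xs.mean()+u-9,ys.mean()+v-9,.102); print(n,xs.mean()+u-9,ys.mean()+v-9,k.sum(),P[n].round(4))
c=sum(P.values())/4; ex=(P['y']+P['b']-P['g']-P['r'])[:2]; ey=(P['y']+P['g']-P['b']-P['r'])[:2]
print(c,np.linalg.norm(ex)/2,np.linalg.norm(ey)/2,np.arctan2(ex[1],ex[0]),np.arctan2(-ey[0],ey[1]))
for z in(.157,.17):print(atz(m,201,208,z))
for uv in((278,253),(221,295)): print(atz(m,*uv,.05))
cv2.imwrite('pics/c0.png',cv2.resize(im[165:285,140:300],None,fx=5,fy=5,interpolation=cv2.INTER_CUBIC))
E
```

```text
g 179.06976744186048 241.72093023255815 43 [0.5018 0.1244 0.102 ]
y 184.63829787234042 198.72340425531914 47 [0.5877 0.1166 0.102 ]
b 228.82978723404256 204.02127659574467 47 [0.5793 0.0277 0.102 ]
r 223.1875 247.0625 48 [0.4937 0.0361 0.102 ]
[0.5406135  0.07619071 0.102     ] 0.08614444318096759 0.08897914716928082 -0.09390836999480084 -0.09258142492194081
[0.56557961 0.07359315 0.157     ]
[0.56454297 0.07137108 0.17      ]
[ 0.48463193 -0.07182389  0.05      ]
[0.39445692 0.04392809 0.05      ]
```

View pics/c0.png

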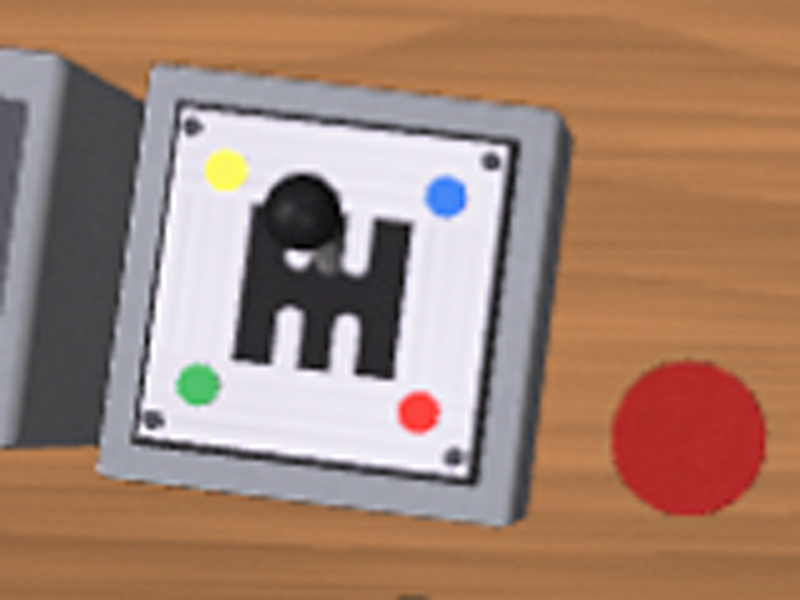

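Gate centre is (0.5406, 0.0762) with yaw −0.093. The disc spacing comes out at 86.1 × 89.0 mm against 86 × 88 expected. The knob is at gate x≈+26, y≈0. I'll turn the tool to the gate axes with fingers closed, then go to the knob's +x side.

```bash
cat >> h.py <<'E'
C=np.array([.5406,.0762]);Y=-.093
ex=np.array([np.cos(Y),np.sin(Y)]);ey=np.array([-np.sin(Y),np.cos(Y)])
def G(p): d=np.array(p[:2])-C; return np.array([d@ex,d@ey,p[2]])
def W(gx,gy,z): return np.r_[C+gx*ex+gy*ey,z]
def plan(gx,gy,z):
    s=robot.observe();R=Rn.from_euler('xyz',s['tool_rot'])
    print('gate pos',G(s['tool_pos']).round(4),'yaw',s['tool_rot'].round(4),'F',s['contact_force'].round(1),'t',s['time'])
    print('shift',R.inv().apply(W(gx,gy,z)-s['tool_pos']).round(4),'turn',(R.inv()*Rn.from_euler('xyz',[np.pi,0,Y])).as_rotvec().round(4))
E
python3 -c "
from h import *
plan(.065,0,.227)"
```

```text
gate pos [-0.3187 -0.6058  0.2261] yaw [-3.1402e+00 -2.0000e-04  3.2380e-01] F [-0.   0.4  0.3] t 0.1
shift [ 5.961e-01 -3.986e-01 -2.000e-04] turn [-1.400e-03  1.000e-04  4.168e-01]
```

>>> arm_command --moves '[[[0.04, -0.0266, 0], [0, 0, 0.0834], 0], [[0.08, -0.0532, 0], [0, 0, 0.1668], 0], [[0.12, -0.0798, 0], [0, 0, 0.2502], 0], [[0.16, -0.1064, 0], [0, 0, 0.3336], 0], [[0.199, -0.133, 0], [0, 0, 0.417], 0]]' --squeeze 10

```text
time: 0.6
tool_pos: [0.3141, -0.3065, 0.2265]
tool_rot: [-3.141, 0.0, -0.097]
contact_force: [0.5, -0.6, -0.2]
opening: 0.0568
grip_force: 0.0
```

```bash
python3 -c "
from h import *
plan(.065,0,.227)"
```

```text
gate pos [-0.19   -0.4021  0.2265] yaw [-3.1413e+00  2.0000e-04 -9.7100e-02] F [ 0.5 -0.6 -0.2] t 0.6
shift [ 2.533e-01 -4.031e-01 -4.000e-04] turn [-0.0003  0.0002 -0.0041]
```

>>> arm_command --moves '[[[0.025, -0.04, 0], [0, 0, 0], 0], [[0.05, -0.08, 0], [0, 0, 0], 0], [[0.075, -0.12, 0], [0, 0, 0], 0], [[0.1, -0.16, 0], [0, 0, 0], 0], [[0.126, -0.201, 0], [0, 0, 0], 0]]'

```text
time: 1.1
tool_pos: [0.4582, -0.1181, 0.2266]
tool_rot: [3.141, 0.0, -0.093]
contact_force: [0.1, -0.5, 0.6]
opening: 0.0161
grip_force: 0.0
```

>>> arm_command --moves '[[[0.025, -0.04, 0], [0, 0, 0], 0], [[0.05, -0.08, 0], [0, 0, 0], 0], [[0.075, -0.12, 0], [0, 0, 0], 0], [[0.1, -0.16, 0], [0, 0, 0], 0], [[0.126, -0.201, 0], [0, 0, 0], 0]]'

```text
time: 1.6
tool_pos: [0.6024, 0.0703, 0.2263]
tool_rot: [3.141, 0.001, -0.093]
contact_force: [0.7, 0.0, -0.4]
opening: 0.0006
grip_force: 0.0
```

```bash
python3 - <<'E'
from h import *
plan(.065,0,.143)
snap('wrist','pics/w1.png')
m=robot.camera_model('wrist')
for p in [(-.043,.044,.102),(.043,.044,.102),(.043,-.044,.102),(-.043,-.044,.102),(.026,0,.168)]: print(p,proj(m,W(*p)).round(1))
E
```

```text
gate pos [ 6.200e-02 -2.000e-04  2.263e-01] yaw [ 3.1412e+00  8.0000e-04 -9.3100e-02] F [ 0.7  0.  -0.4] t 1.6
shift [ 0.003  -0.0002  0.0833] turn [ 0.0003  0.0008 -0.0001]
(-0.043, 0.044, 0.102) [247.  290.7]
(0.043, 0.044, 0.102) [244.3 216.9]
(0.043, -0.044, 0.102) [330.7 217.2]
(-0.043, -0.044, 0.102) [326.6 291. ]
(0.026, 0, 0.168) [288.7 262.5]
```

View pics/w1.png

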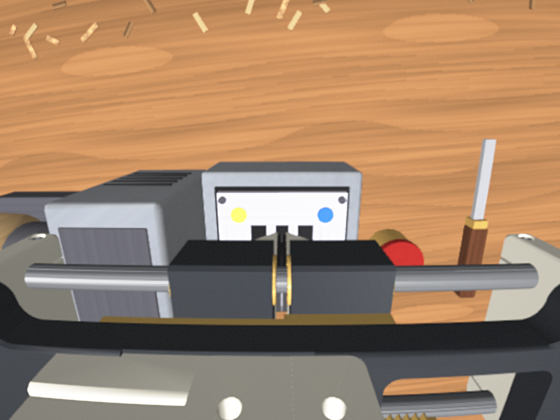

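The wrist view shows yellow at (238.5,215) and blue at (326,215). Both sit about 5 px left of the prediction, so I'll cross-check the gate pose with the side and wrist cameras.

```bash
python3 - <<'E'
from h import *
def cen(im,u,v,r=10):
    w=cv2.cvtColor(im,cv2.COLOR_BGR2HSV)[v-r:v+r+1,u-r:u+r+1];k=(w[:,:,1]>120)&(w[:,:,2]>90);ys,xs=np.nonzero(k);return xs.mean()+u-r,ys.mean()+v-r,k.sum()
im=cv2.imread('pics/side0.png');m=robot.camera_model('side')
for n,(u,v) in dict(y=(215,280),g=(264,304),r=(295,265),b=(250,245)).items():
    c=cen(im,u,v,9);print(n,np.round(c,1),G(atz(m,*c[:2],.102)).round(4))
im=snap('wrist','pics/w2.png')[:,:,::-1].copy();m=robot.camera_model('wrist')
for u,v in((239,215),(326,215)): c=cen(im,u,v);print(np.round(c,1),G(atz(m,*c[:2],.102)).round(4))
plan(.065,0,.143)
E
```

```text
y [214.9 279.9  82. ] [0.042  0.0442 0.102 ]
g [263.6 304.1  95. ] [-0.0439  0.0439  0.102 ]
r [295.4 264.9  71. ] [-0.0438 -0.0447  0.102 ]
b [250.2 244.6  51. ] [ 0.0404 -0.0455  0.102 ]
[244.  217.4 141. ] [0.0407 0.041  0.102 ]
[330.7 217.7 154. ] [ 0.0408 -0.0474  0.102 ]
gate pos [0.063  0.0029 0.2251] yaw [-3.1401e+00  6.0000e-04 -8.8400e-02] F [ 0.2 -0.4 -1. ] t 1.7
shift [0.002  0.003  0.0821] turn [-0.0015  0.0006  0.0046]
```

The side camera agrees with the gate pose to about 2 mm. I'll descend beside the knob.

>>> arm_command --moves '[[[0.002, 0.001, 0.015], [0, 0, 0], 0], [[0.002, 0.001, 0.03], [0, 0, 0], 0], [[0.002, 0.001, 0.05], [0, 0, 0], 0], [[0.002, 0.001, 0.065], [0, 0, 0], 0], [[0.002, 0.001, 0.076], [0, 0, 0], 0]]'

```text
time: 2.2
tool_pos: [0.6027, 0.0668, 0.1492]
tool_rot: [3.141, 0.002, -0.094]
contact_force: [0.2, 0.4, 0.2]
opening: 0.0002
grip_force: 0.0
```

>>> arm_command --moves '[[[-0.003, 0, 0], [0, 0, 0], 0], [[-0.006, 0, 0], [0, 0, 0], 0], [[-0.009, 0, 0], [0, 0, 0], 0], [[-0.012, 0, 0], [0, 0, 0], 0], [[-0.015, 0, 0], [0, 0, 0], 0]]'

```text
time: 2.7
tool_pos: [0.5892, 0.0687, 0.1516]
tool_rot: [-3.141, -0.003, -0.093]
contact_force: [2.2, 0.0, 1.3]
opening: 0.0005
grip_force: 1.0
```

```bash
python3 - <<'E'
from h import *
plan(.0245,0,.15)
a=snap('top','pics/t1.png');b=snap('side','pics/s1.png')
cv2.imwrite('pics/j1.png',np.hstack([cv2.resize(a[165:285,140:260],(500,500)),cv2.resize(b[180:340,190:262],(225,500))])[:,:,::-1])
E
```

```text
gate pos [ 0.049  -0.003   0.1516] yaw [-3.1415e+00 -2.5000e-03 -9.3200e-02] F [2.2 0.  1.3] t 2.7
shift [-0.0245 -0.003   0.0016] turn [-0.0001 -0.0025 -0.0002]
```

View pics/j1.png

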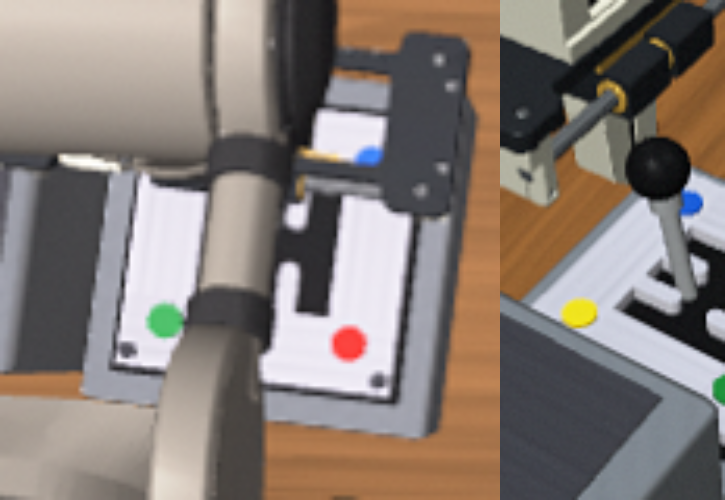

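The side view (right pane) shows the fingers touching the knob on its +x side, at 2.2 N. The top view is blocked by the arm. I'll push about 25 mm along −x to mid-lane.

>>> arm_command --moves '[[[-0.005, -0.002, 0], [0, 0, 0], 0], [[-0.01, -0.002, 0], [0, 0, 0], 0], [[-0.015, -0.002, 0], [0, 0, 0], 0], [[-0.02, -0.002, 0], [0, 0, 0], 0], [[-0.024, -0.002, 0], [0, 0, 0], 0]]'

```text
time: 3.3
tool_pos: [0.5644, 0.073, 0.1507]
tool_rot: [3.142, 0.0, -0.093]
contact_force: [1.7, -0.1, 2.6]
opening: 0.0002
grip_force: 0.8
```

```bash
python3 - <<'E'
from h import *
plan(.0245,0,.15)
b=snap('side','pics/s2.png'); m=robot.camera_model('side')
k=b[190:262,205:290].max(2)<45
n,l,st,ce=cv2.connectedComponentsWithStats(k.astype(np.uint8))
for i in range(1,n):
    if st[i,4]>40:
        u,v=ce[i]+[205,190]; print(st[i],u,v,G(atz(m,u,v,.17)).round(4))
cv2.imwrite('pics/s2c.png',cv2.resize(b[170:330,180:340],(640,640),interpolation=cv2.INTER_CUBIC)[:,:,::-1])
E
```

```text
gate pos [ 0.024  -0.001   0.1507] yaw [ 3.1415e+00  2.0000e-04 -9.3100e-02] F [ 1.7 -0.1  2.6] t 3.3
shift [ 0.0005 -0.001   0.0007] turn [ 0.0001  0.0002 -0.0001]
[   0    0   68   59 1518] 241.93939393939394 216.42292490118578 [ 0.0422 -0.0317  0.17  ]
```

View pics/s2c.png

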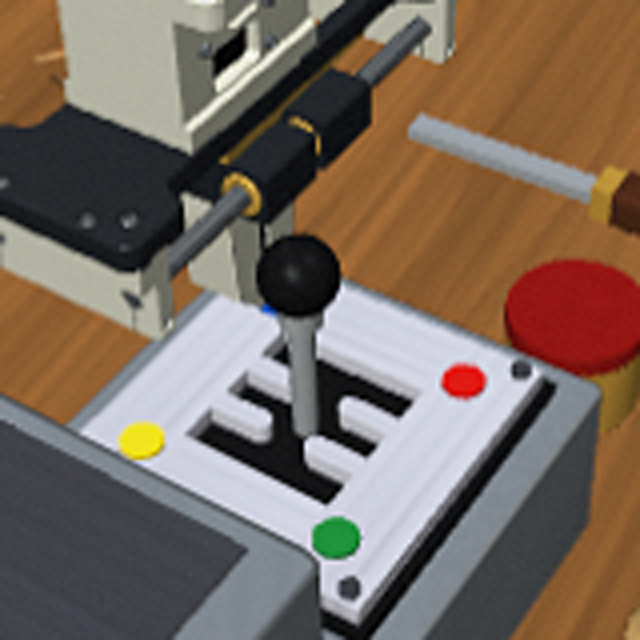

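The lever stands nearly upright at the lane, with the knob at crop (299,276), which is pixel (254.6,238.9).

```bash
python3 - <<'E'
from h import *
m=robot.camera_model('side'); print(G(atz(m,254.6,238.9,.17)).round(4), proj(m,W(0,0,.17)),proj(m,W(-.043,.044,.157)),proj(m,W(0,.044,.163)))
E
```

```text
[-0.0014 -0.001   0.17  ] [253.37672829 238.95328787] [261.9561538  277.27413613] [235.18732649 261.69506867]
```

Knob is at gate (−1, −1) mm. Now I'll go around to its −y side.

>>> arm_command --moves '[[[0.014, 0, 0], [0, 0, 0], 0], [[0.02, 0.026, 0], [0, 0, 0], 0], [[0.02, 0.052, 0], [0, 0, 0], 0], [[0.0, 0.052, 0], [0, 0, 0], 0], [[-0.025, 0.052, 0], [0, 0, 0], 0]]'

```text
time: 3.85
tool_pos: [0.5344, 0.0227, 0.1499]
tool_rot: [3.142, 0.002, -0.095]
contact_force: [0.7, 1.3, -0.2]
opening: 0.0007
grip_force: 0.0
```

>>> arm_command --moves '[[[0, -0.003, 0], [0, 0, 0], 0], [[0, -0.006, 0], [0, 0, 0], 0], [[0, -0.01, 0], [0, 0, 0], 0], [[0, -0.014, 0], [0, 0, 0], 0], [[0, -0.018, 0], [0, 0, 0], 0]]'

```text
time: 4.35
tool_pos: [0.5373, 0.0419, 0.1505]
tool_rot: [3.142, 0.0, -0.093]
contact_force: [0.4, 0.8, -0.3]
opening: 0.0006
grip_force: 0.0
```

```bash
python3 - <<'E'
from h import *
plan(0,.009,.15)
b=snap('side','pics/s3.png')
cv2.imwrite('pics/s3c.png',cv2.resize(b[170:330,180:340],(640,640),interpolation=cv2.INTER_CUBIC)[:,:,::-1])
E
```

```text
gate pos [-1.000e-04 -3.450e-02  1.505e-01] yaw [ 3.1415e+00  1.0000e-04 -9.2900e-02] F [ 0.4  0.8 -0.3] t 4.35
shift [ 0.0001 -0.0435  0.0005] turn [0.0001 0.0001 0.0001]
```

View pics/s3c.png

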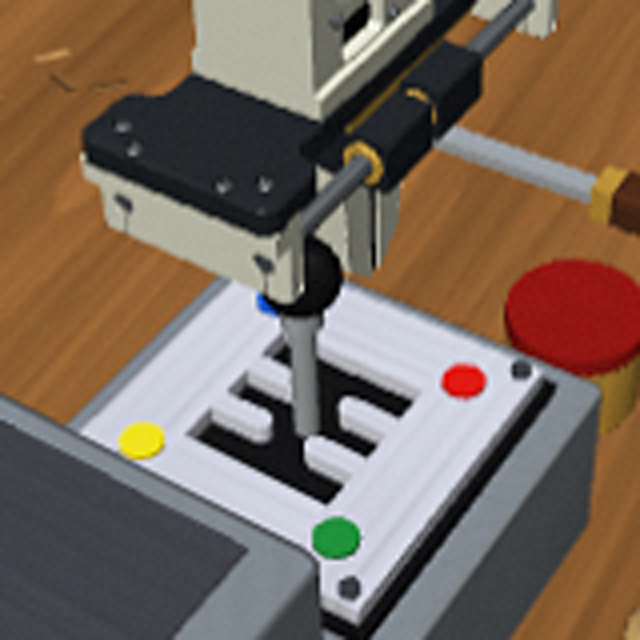

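The fingers are now on the knob's −y side, barely touching. I'll push along +y.

>>> arm_command --moves '[[[0, -0.005, 0], [0, 0, 0], 0], [[0, -0.01, 0], [0, 0, 0], 0], [[0, -0.015, 0], [0, 0, 0], 0], [[0, -0.02, 0], [0, 0, 0], 0], [[0, -0.025, 0], [0, 0, 0], 0]]'

```text
time: 4.9
tool_pos: [0.5393, 0.0667, 0.1507]
tool_rot: [3.141, -0.0, -0.093]
contact_force: [0.6, -1.0, 0.6]
opening: 0.0005
grip_force: 0.7
```

>>> arm_command --moves '[[[0, -0.004, 0], [0, 0, 0], 0], [[0, -0.008, 0], [0, 0, 0], 0], [[0, -0.012, 0], [0, 0, 0], 0], [[0, -0.015, 0], [0, 0, 0], 0], [[0, -0.017, 0], [0, 0, 0], 0]]'

```text
time: 5.4
tool_pos: [0.5407, 0.0835, 0.1506]
tool_rot: [3.141, 0.0, -0.093]
contact_force: [0.3, -1.4, -0.9]
opening: 0.0004
grip_force: 0.7
```

```bash
python3 - <<'E'
from h import *
plan(0,.009,.15)
b=snap('side','pics/s4.png')
cv2.imwrite('pics/s4c.png',cv2.resize(b[170:330,180:340],(640,640),interpolation=cv2.INTER_CUBIC)[:,:,::-1])
E
```

```text
gate pos [-0.0005  0.0072  0.1506] yaw [ 3.1414e+00  3.0000e-04 -9.3100e-02] F [ 0.3 -1.4 -0.9] t 5.4
shift [ 0.0005 -0.0018  0.0006] turn [ 0.0002  0.0003 -0.0001]
```

View pics/s4c.png

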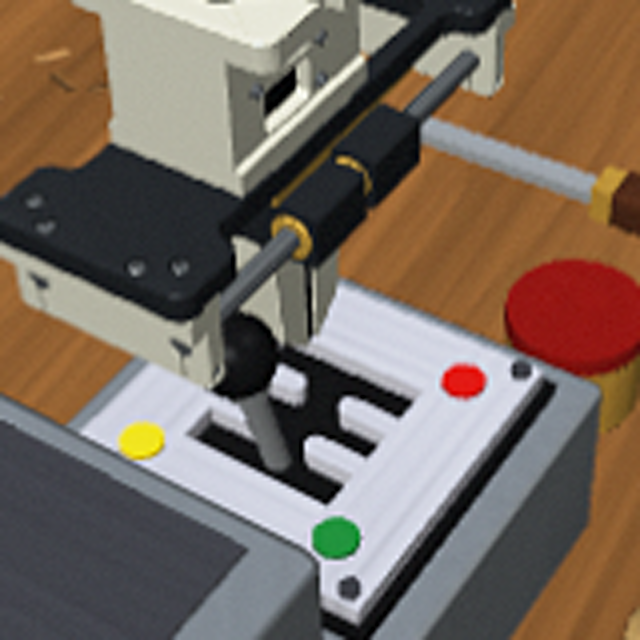

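The knob is at about crop (237,356), i.e. gate (−2, 37). It needs about 7 mm more.

>>> arm_command --moves '[[[0, -0.002, 0], [0, 0, 0], 0], [[0, -0.004, 0], [0, 0, 0], 0], [[0, -0.005, 0], [0, 0, 0], 0], [[0, -0.006, 0], [0, 0, 0], 0], [[0, -0.006, 0], [0, 0, 0], 0]]'

```text
time: 5.95
tool_pos: [0.5414, 0.0893, 0.1507]
tool_rot: [3.142, -0.0, -0.093]
contact_force: [-0.3, -0.9, -1.3]
opening: 0.0009
grip_force: 0.6
```

>>> arm_command --moves '[[[0, -0.0005, 0], [0, 0, 0], 0], [[0, -0.001, 0], [0, 0, 0], 0], [[0, -0.0015, 0], [0, 0, 0], 0], [[0, -0.0015, 0], [0, 0, 0], 0], [[0, -0.0015, 0], [0, 0, 0], 0]]'

```text
time: 6.45
tool_pos: [0.5416, 0.0907, 0.1507]
tool_rot: [3.142, -0.0, -0.093]
contact_force: [0.6, -1.6, -0.6]
opening: 0.0005
grip_force: 0.6
```

The knob is now at y≈44.5 without hitting the stop. Next I'll go around to its +x side.

>>> arm_command --moves '[[[0, 0.012, 0], [0, 0, 0], 0], [[0.025, 0.012, 0], [0, 0, 0], 0], [[0.042, 0.012, 0], [0, 0, 0], 0], [[0.042, -0.01, 0], [0, 0, 0], 0], [[0.042, -0.0295, 0], [0, 0, 0], 0]]'

```text
time: 6.95
tool_pos: [0.5867, 0.1156, 0.1506]
tool_rot: [-3.141, -0.0, -0.095]
contact_force: [0.5, 0.4, 0.5]
opening: 0.0005
grip_force: 0.0
```

>>> arm_command --moves '[[[-0.005, 0, 0], [0, 0, 0], 0], [[-0.01, 0, 0], [0, 0, 0], 0], [[-0.014, 0, 0], [0, 0, 0], 0], [[-0.018, 0, 0], [0, 0, 0], 0], [[-0.022, 0, 0], [0, 0, 0], 0]]'

```text
time: 7.45
tool_pos: [0.5643, 0.1175, 0.1511]
tool_rot: [3.142, -0.001, -0.094]
contact_force: [0.8, -0.2, 0.4]
opening: 0.0005
grip_force: 0.8
```

```bash
python3 - <<'E'
from h import *
plan(-.0185,.044,.15)
b=snap('side','pics/s5.png')
cv2.imwrite('pics/s5c.png',cv2.resize(b[170:330,180:340],(640,640),interpolation=cv2.INTER_CUBIC)[:,:,::-1])
E
```

```text
gate pos [0.0198 0.0434 0.1511] yaw [ 3.1416e+00 -1.4000e-03 -9.4000e-02] F [ 0.8 -0.2  0.4] t 7.45
shift [-0.0383 -0.0006  0.001 ] turn [ 0.     -0.0014 -0.001 ]
```

View pics/s5c.png

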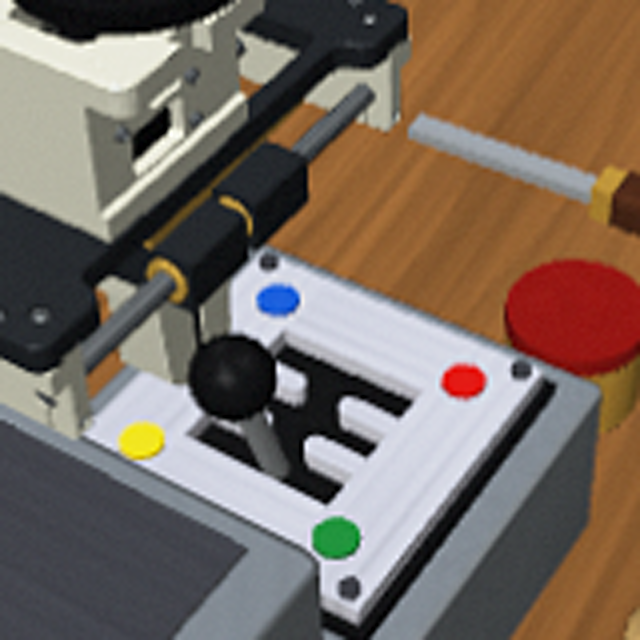

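The knob is at (238.2,264.2), i.e. gate (−5, 45), aligned with the green slot. I'll push along −x.

>>> arm_command --moves '[[[-0.004, 0, 0], [0, 0, 0], 0], [[-0.008, 0, 0], [0, 0, 0], 0], [[-0.012, 0, 0], [0, 0, 0], 0], [[-0.016, 0, 0], [0, 0, 0], 0], [[-0.02, 0, 0], [0, 0, 0], 0]]'

```text
time: 8.0
tool_pos: [0.5438, 0.12, 0.1506]
tool_rot: [3.141, 0.0, -0.093]
contact_force: [1.1, -1.0, -0.6]
opening: 0.0006
grip_force: 0.7
```

>>> arm_command --moves '[[[-0.003, 0, 0], [0, 0, 0], 0], [[-0.006, 0, 0], [0, 0, 0], 0], [[-0.009, 0, 0], [0, 0, 0], 0], [[-0.012, 0, 0], [0, 0, 0], 0], [[-0.014, 0, 0], [0, 0, 0], 0]]'

```text
time: 8.5
tool_pos: [0.53, 0.1214, 0.1506]
tool_rot: [3.142, 0.0, -0.093]
contact_force: [0.5, -0.6, -1.5]
opening: 0.0004
grip_force: 0.8
```

```bash
python3 - <<'E'
from h import *
plan(-.0185,.044,.15)
b=snap('side','pics/s6.png')
cv2.imwrite('pics/s6c.png',cv2.resize(b[170:330,180:340],(640,640),interpolation=cv2.INTER_CUBIC)[:,:,::-1])
E
```

```text
gate pos [-0.0147  0.044   0.1506] yaw [ 3.1415e+00  2.0000e-04 -9.3100e-02] F [ 0.5 -0.6 -1.5] t 8.5
shift [-0.0038  0.      0.0006] turn [ 0.      0.0002 -0.0001]
```

View pics/s6c.png

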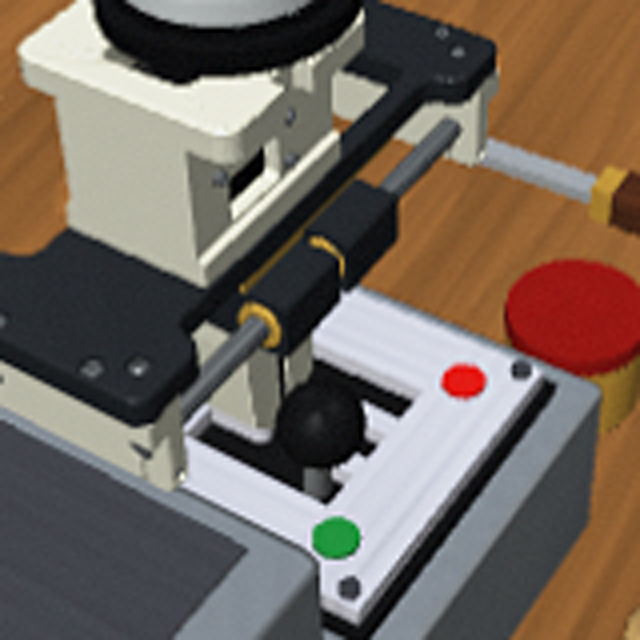

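The knob is at (260,275.8) against a home position of (262,277.3), so about 3 mm remain.

>>> arm_command --moves '[[[-0.001, 0, 0], [0, 0, 0], 0], [[-0.002, 0, 0], [0, 0, 0], 0], [[-0.0025, 0, 0], [0, 0, 0], 0], [[-0.003, 0, 0], [0, 0, 0], 0], [[-0.003, 0, 0], [0, 0, 0], 0]]'

```text
time: 9.05
tool_pos: [0.5273, 0.1216, 0.1507]
tool_rot: [3.141, 0.0, -0.093]
contact_force: [2.5, -1.1, -1.3]
opening: 0.0003
grip_force: 0.7
```

>>> arm_command --moves '[[[0.01, 0, 0], [0, 0, 0], 0], [[0.02, 0, 0], [0, 0, 0], 0], [[0.02, 0, -0.03], [0, 0, 0], 0], [[0.02, 0, -0.07], [0, 0, 0], 0], [[0.02, 0.0, -0.1], [0, 0, 0], 0]]'

```text
time: 9.55
tool_pos: [0.5483, 0.1197, 0.2527]
tool_rot: [-3.141, -0.001, -0.093]
contact_force: [1.5, 0.5, 0.5]
opening: 0.0001
grip_force: 0.0
```

>>> arm_command --moves '[[[0, 0.04, 0], [0, 0, 0], 0], [[0, 0.08, 0], [0, 0, 0], 0], [[0, 0.12, 0], [0, 0, 0], 0], [[0, 0.16, 0], [0, 0, 0], 0], [[0, 0.2, 0.0], [0, 0, 0], 0]]'

```text
time: 10.05
tool_pos: [0.529, -0.0812, 0.2509]
tool_rot: [3.142, -0.0, -0.093]
contact_force: [0.3, -0.6, 0.8]
opening: 0.0005
grip_force: 0.0
```

```bash
python3 - <<'E'
from h import *
a=snap('top','pics/t7.png');b=snap('side','pics/s7.png')
cv2.imwrite('pics/j7.png',np.hstack([cv2.resize(a[165:285,140:260],(400,400)),cv2.resize(b[200:320,200:320],(400,400))])[:,:,::-1])
for n in('top','side'):print(proj(robot.camera_model(n),W(-.043,.044,.157)))
E
```

```text
[173.11793639 241.17750449]
[261.9561538  277.27413613]
```

View pics/j7.png

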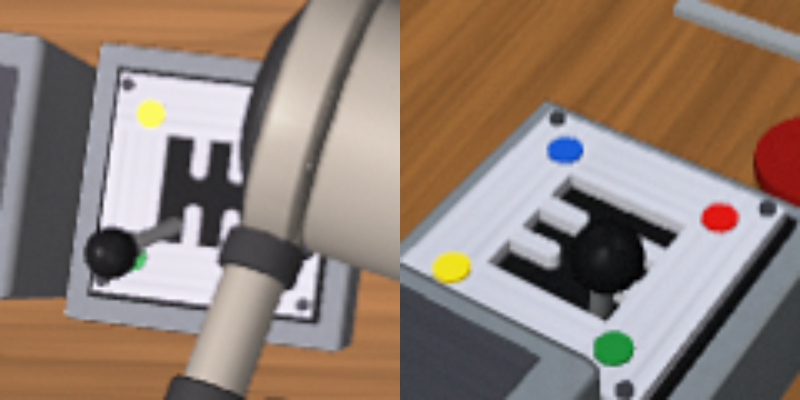

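The knob is at top (173,240.6) and side (262.4,277.4). Both match the predicted home position to under 1 px, and the robot is clear.

```bash
python3 -c "
from cell import robot
print(robot.hand_in())"
```

```text
the job is handed in; nothing more can be done
None
```

I pushed the lever fully home into the green slot using closed fingertips only and handed the job in; in both camera views the knob sat within about 1 mm of home, and the hand-in gave no verdict.

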